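# Release the capacitor into the catch tray

## Robot

A 6-joint arm with a two-finger parallel gripper is mounted at the origin on the work surface. World frame = base frame: x ahead of the robot, y to its left, z up, the work surface at z = 0. Lengths are in m, angles in rad, forces in N, time in s.
With the tool pointing down it reaches from about 0.375 to 0.925 m from the base axis. Payload 5.7 kg.
Tool frame: the origin (TCP) lies on the centre line of the jaws, within the pads' length; the fingertips stand 22 mm ahead of it and the grasp point (between the pads) lies 3 mm ahead of it; z points along the fingers, y is the line along which they close (so a half turn about z gives the same grasp; the last joint's range is limited). The gripper opens to 85 mm and grips with 20 to 120 N. Pads are 22 mm wide; open, the fingers measure 114 mm over their backs; the gripper's body (76 mm by 85 mm) begins 54 mm behind the grasp point. The pads swing forward as they close: fully open they stand 13 mm farther back than shut.
Start: joints at [1.198, 0.359, 1.51, -0, 1.272, -0.115], TCP at [0.153, 0.58, 0.253] pointing down, gripper open.
Joint ranges: [-2.97, 2.97], [-1.01, 2.36], [0.21, 2.38], [-0.96, 4.11], [0.2, 2.71], [-2.98, 2.98]. Speed limits (rad/s): [2.39, 2.39, 3.14, 3.14, 3.14, 3.14].

## Interface

Orientations are given as a unit quaternion [x, y, z, w].
In Python, from plant import r gives the robot as it stands. The module is installed in compiled form; this text tells all that it offers.
- The arm moves only by the shell command python3 -m creep 'ROWS' [FORCE]. ROWS is JSON, a list of rows, each a list of 7 numbers: the closure, from 0 (fully open) to 1 (shut), then the shift along the tool's x, y, z in cm, then the turn, a rotation vector about the tool's x, y, z in rad. A call has 1 to 5 rows; each row is the pose to reach, as a shift and turn from the pose commanded when the call began, along the tool's axes at that moment; what a row does not reach only later rows make up. A row lasts 1/12 s, in which the tool goes at most 41.7 mm and 7.16 degrees, less where a joint would pass 70% of its speed; a pose out of reach is approached as far as the arm can. A call with a gripper value outside its range is refused whole. The fingers move at their own pace and stop on an object; FORCE is the grip in N (left out, the last holds). Time passes only in rows, so rows that repeat a pose let the fingers close. It gives the time, the measured TCP pose, the force, the opening and the grip force at its end, in the units of the state.
- r.state(): the state, without advancing time (a new reading comes with each control period).
- r.read_camera(name): name is "scene" or "top" or "wrist"; returns a dict with "color" (420x560x3 uint8, blue, green, red), "range_z" (420x560 float32, m along the optical axis (not along the pixel's ray), 0 where there is no reading), "vfov" (degrees; the focal length in pixels is half the picture's height over the tangent of half this angle, whatever the lens; pixels are square), "cx", "cy" (the principal point, pixels), "pose" (4x4, takes a point from camera to world coordinates); the wrist camera has in their place "tool_from_camera" (4x4, takes a point from camera to tool coordinates, whose origin is the TCP and whose axes are the flange's). Camera axes: x right, y up, looking along -z (the intrinsics and any distortion apply to the point x, -y, -z); pixel columns grow to the right and rows downward; lengths in m; the calibration is good to about 2 mm. The wrist camera is an equidistant fisheye: a pixel r from the principal point sees the ray r / f radians off the axis. A picture is of the moment at which its call begins: read the wrist's pose just before it.
- r.sign_off(): hands the job in; it is judged then, once.
The state is a dict: "t": time; "q": joint angles; "qd": joint speeds; "joint_efforts": joint torques, N m; "eef_pos": TCP position; "eef_rot": TCP orientation; "force": force on the tool from outside, world axes, zero at the start; "ft_torque": the same for the moment, N m; "gripper_width": finger opening in m; "grip_force": force on a finger pad.
Only numpy, scipy, OpenCV 4.12 (cv2) and the standard library are available. Lean on these libraries where they do the work, as an engineer would, in place of code of your own. Each camera call takes 0.05 s, during which the arm holds its last target. There are 200 camera calls.

## Task

Two salvaged parts wait behind the gates of the two-lane feeder: a plain round capacitor can and a copper-wound bobbin with flanged ends. Using only the fingertips, push the grey catch tray sideways by its upright tab, all the way to the stop below the lane that holds the capacitor; then press that lane's lever pedal down and keep it down until the capacitor has rolled out into the tray, and let the lever come back up so that the gate is shut. Do not touch, lift or carry the capacitor, leave the bobbin waiting behind its gate, and leave everything else where it stands.

Things in the scene. Friction and masses are not known exactly. Their poses are not given: they have to be found in the camera images.
- feeder: the aluminium feeder, fixed to the table. Its base plate is 225 (x) x 270 (y) x 6 mm, from x = -70 to +155. Origin on the table surface, midway between the lanes; x runs down the lanes, from the pedals (-x, robot's side) to the tray (+x); y left, z up. Two sloping lanes at y = +70 (left) and -70 mm (right). Nothing is higher than 110 mm, but a raised gate reaches 140
- outlet_left (a point): middle of the floor's lower edge at the left lane's open outlet: feeder x = +62, y = +70 mm, 54 mm high. The lane is open above, 50 mm wide inside, 56 outside, from x = -58 to +62, sloping 12 degrees down to the outlet; walls 25 mm over its floor. Its lever runs along its outer side, pivot at x = -25 mm, 100 mm high: pedal at the -x end, two-pronged gate across the lane at x = +35
- outlet_right (a point): the same for the right lane, at feeder y = -70 mm; its lever runs on its own outer side (-y)
- lever_left (a joint): angle of the left lane's lever (the lane at feeder y = +70 mm), rad: 0 gate shut, grows as the pedal goes down, stop at 0.45. The roller passes under the gate from about 0.32. A spring shuts it: about 2 N straight down on the pedal starts it, about 6 N holds it at the stop
- lever_right (a joint): the same for the right lane's lever (the lane at feeder y = -70 mm)
- pedal_left (a point): middle of the top of the left pedal, a level steel pad 40 x 40 x 6 mm; with the gate shut 105 mm above the table, at feeder x = -105, y = +108 mm. It goes down about 35 mm to the stop, in an arc of 80 mm radius about the pivot
- pedal_right (a point): middle of the top of the right pedal, the same, at feeder x = -105, y = -108 mm
- tray (a joint): place of the catch tray along feeder y, m: 0 in the middle, +0.07 at the stop under the left outlet, -0.07 at the stop under the right outlet. Slides on rails with about 1.5 N of friction and stays where it is left; cannot be lifted off
- tray_floor (a point): centre of the tray's inner floor, 14 mm above the table, at feeder x = +94 mm; axes as the feeder's. The tray is grey plastic, open above, 62 (x) x 76 (y) mm, walls 3 mm thick, 40 mm above the table at top, the far (+x) wall 68 mm
- tray_tab (a point): the upright push tab on the outside of the tray's far (+x) wall: 24 mm along feeder x, 8 mm thick along y, from 24 to 84 mm above the table. The point is on its middle, at feeder x = +137 mm, 84 mm above the table
- capacitor: the capacitor: a plain black cylinder, 25 mm diameter, 45 mm long, about 35 g, lying across one lane (either one) against the shut gate. Origin at its centre, own y axis along it. It waits at feeder x = about +20 mm, centre about 76 mm above the table; in the tray its centre is 12.5 mm above the tray's floor
- bobbin: the bobbin: two black flanges of 25 mm diameter, 6 mm thick, at the ends of a thinner copper winding of 15 mm diameter; 45 mm long, lying across the other lane against its gate. Origin at its centre, own y axis along it
- spare: a spare capacitor can standing upright on the feeder's base between the lanes, 25 mm across, 45 tall; origin at its foot
- screw_tub: a clear screw tub on the table between the two pedals, 52 mm across, 30 tall; origin at its foot
- screw_bowl: a steel bowl of screws, 106 mm across, 34 tall; origin at its foot
- pliers: pliers lying flat, 170 mm long, 18 high; origin at the joint, on the table
- cleaner: a white cleaner bottle, 44 mm across, 110 tall; origin at its foot
- tape: a roll of clear tape lying flat, 80 mm across, 19 high; origin at its foot
- driver: a black screwdriver lying flat, 170 mm long; origin under its middle
There are look-alikes about, which are no part of the job. What is shaped like the capacitor but blue is not meant.

How it is judged:
By the outcome, as a careful person would: the job done as asked, in the order asked, and still so for the second after the job is handed in, with the robot touching nothing.
It also fails if it takes over 58 s, if anything falls off the work surface, if the arm or the gripper's body presses on something with over 40 N, if the wrist force passes 120 N, or if a joint passes its speed limit or range.

## Working session

There is one attempt and no reset: what is moved stays moved. The work goes in short steps, Python scripts to look and compute and a shell command to move; the robot and the scene stay as the last step left them, time stands still between calls to the robot, and variables do not carry over. Pictures are saved under pics/ and viewed, at most 10 in all, crops included, and the job is handed in when it is done.

```bash
mkdir -p pics; cat > h.py <<'E'
import numpy as np, cv2
from plant import r
def pts(im):
    c=im; h,w=c['range_z'].shape; f=h/2/np.tan(np.radians(c['vfov'])/2)
    v,u=np.mgrid[0:h,0:w]; z=c['range_z']
    P=np.stack([(u-c['cx'])/f*z,-(v-c['cy'])/f*z,-z],-1)
    return P@c['pose'][:3,:3].T+c['pose'][:3,3]
E
python3 - <<'E'
from h import *
s=r.state(); print(s['t'],s['eef_pos'],s['eef_rot'],s['gripper_width'])
for n in('top','scene'):
    c=r.read_camera(n); cv2.imwrite(f'pics/{n}0.png',c['color']); np.save(n,c,allow_pickle=True)
    print(n,c['vfov'],c['pose'].round(3).tolist())
E
```

```text
0.0 [0.15273201 0.57953679 0.25241544] [ 1.28542244e-01  9.91703551e-01 -9.49710000e-04 -2.38007186e-04] 0.08536461967279801
top 51.71051072012283 [[0.01, 0.983, -0.181, 0.288], [-1.0, 0.009, -0.01, -0.009], [-0.009, 0.181, 0.983, 1.219], [0.0, 0.0, 0.0, 1.0]]
scene 50.70915533833555 [[-0.143, -0.56, 0.816, 1.324], [0.99, -0.092, 0.111, 0.126], [0.013, 0.824, 0.567, 0.695], [0.0, 0.0, 0.0, 1.0]]
```

View pics/top0.png

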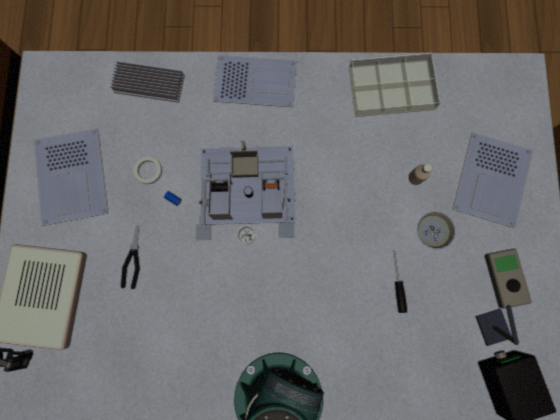

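View pics/scene0.png

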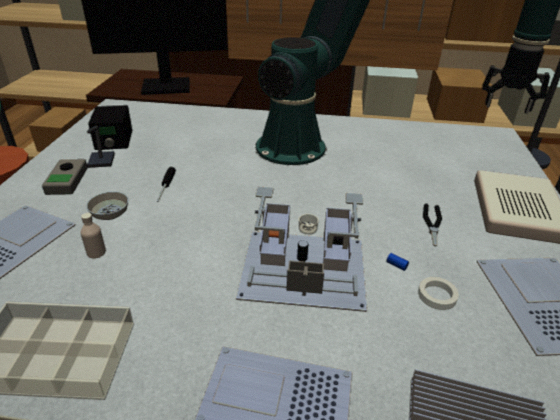

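Top: the feeder is around (247,185). The left lane (219,186) holds something all black and the right lane (271,185) something with copper. The spare stands between the lanes (248,191), a blue look-alike lies at (173,198), and the tab is at (243,146). The capacitor should be in the left lane, so I'll confirm with a crop and measure.

```bash
python3 - <<'E'
from h import *
t=np.load('top.npy',allow_pickle=True).item(); s=np.load('scene.npy',allow_pickle=True).item()
a=cv2.resize(t['color'][138:248,190:305],None,fx=3.4,fy=3.4,interpolation=2)
b=cv2.resize(s['color'][180:310,235:370],None,fx=2.9,fy=2.9,interpolation=2)
h=min(a.shape[0],b.shape[0]); cv2.imwrite('pics/crop.png',np.hstack([a[:h],b[:h]]))
P=pts(t); S=pts(s)
m=(P[...,2]>.09)&(P[...,2]<.115)
roi=np.zeros(m.shape,bool); roi[135:250,190:305]=1
n,l,st,c=cv2.connectedComponentsWithStats((m&roi).astype(np.uint8))
for i in range(1,n):
    if st[i,4]>20: print('top',c[i].round(),st[i,4],np.median(P[l==i],0).round(4), P[l==i].min(0).round(3),P[l==i].max(0).round(3))
for nm,Q,(r0,r1,c0,c1) in(('tabT',P,(138,152,236,250)),('tabS',S,(245,300,285,330)),('pedS_R',S,(180,200,250,280)),('pedS_L',S,(188,210,338,370))):
    q=Q[r0:r1,c0:c1].reshape(-1,3); q=q[(q[:,2]>(.072 if 'tab' in nm else .095))&(q[:,2]<.115)]
    if len(q): print(nm,len(q),np.median(q,0).round(4),q.min(0).round(3),q.max(0).round(3))
E
```

```text
top [282. 211.] 582 [ 0.4798 -0.0119  0.1042] [ 0.414 -0.036  0.09 ] [0.577 0.052 0.114]
top [208. 213.] 595 [0.4752 0.1951 0.1046] [0.407 0.134 0.09 ] [0.571 0.219 0.114]
tabT 31 [0.6686 0.1039 0.0841] [0.658 0.101 0.073] [0.683 0.107 0.088]
tabS 67 [0.6745 0.1034 0.0833] [0.585 0.098 0.072] [0.686 0.139 0.088]
pedS_R 183 [ 0.4393 -0.0183  0.1067] [ 0.411 -0.039  0.101] [0.471 0.001 0.111]
pedS_L 226 [0.4372 0.1951 0.1057] [0.404 0.161 0.1  ] [0.478 0.216 0.11 ]
```

View pics/crop.png

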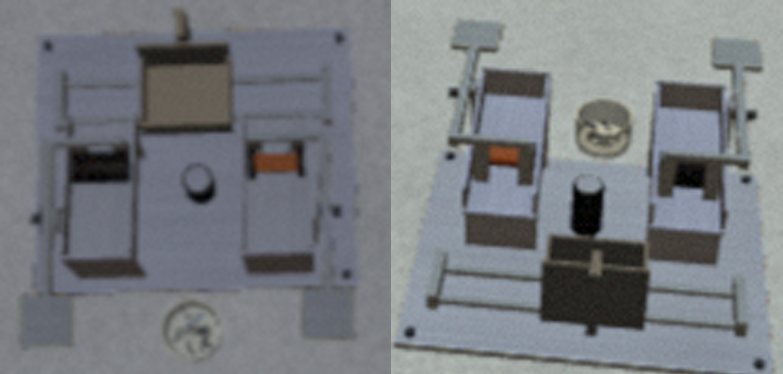

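Confirmed: the right lane (crop 278,160) shows copper between flanges, so it holds the bobbin. The left lane (crop 98,163) is plain black, so it holds the capacitor and the tray goes to feeder +y. Next is the feeder frame.

```bash
python3 - <<'E'
from h import *
t=np.load('top.npy',allow_pickle=True).item(); P=pts(t)
C=[]
for u,v in((204,232),(287,231)):
    q=P[v-9:v+10,u-9:u+10].reshape(-1,3); q=q[(q[:,2]>.095)&(q[:,2]<.115)]
    x=q[:,0];q=q[x<x.min()+.036]; m=(np.percentile(q,3,axis=0)+np.percentile(q,97,axis=0))/2; C.append(m); print(m.round(4),np.ptp(q,axis=0).round(3))
d=C[0]-C[1]; L=np.hypot(*d[:2]); yaw=np.arctan2(-d[0],d[1]); print('L',L,'yaw',yaw)
R=np.array([[np.cos(yaw),-np.sin(yaw)],[np.sin(yaw),np.cos(yaw)]])
o=(C[0]+C[1])[:2]/2-R@[-.105,0]; print('origin',o)
for n,p in dict(tab=(.137,0),pedL=(-.105,.108),pushstart=(.143,-.05),pushend=(.143,.07-.0185)).items(): print(n,(o+R@p).round(4))
s=r.state();q=s['eef_rot']; from scipy.spatial.transform import Rotation as Q
T=Q.from_quat(q).as_matrix(); print(T.round(3).tolist())
yt=T[:2,1]; a=np.arctan2(yt[1],yt[0]); dth=np.pi/2+yaw-a; print('tool z turn',-dth)
p=np.append(o+R@[.143,-.05],.20)-s['eef_pos']; print('shift cm tool',(T.T@p*100).round(1))
E
```

```text
[0.4242 0.198  0.1051] [0.035 0.041 0.011]
[ 0.4315 -0.018   0.1049] [0.035 0.039 0.012]
L 0.21616685149246156 yaw 0.03380606438373054
origin [0.53283038 0.09356275]
tab [0.6698 0.0982]
pedL [0.4242 0.198 ]
pushstart [0.6774 0.0484]
pushend [0.674  0.1499]
[[-0.967, 0.255, -0.001], [0.255, 0.967, -0.002], [0.0, -0.002, -1.0]]
tool z turn -0.2916577731547374
shift cm tool [-64.3 -38.    5.3]
```

```bash
python3 -m creep '[[1,-3.5,-2,0,0,0,-0.1],[1,-7,-4,0,0,0,-0.2],[1,-10.5,-6,0,0,0,-0.29],[1,-14,-8,0,0,0,-0.29],[1,-17.5,-10,0,0,0,-0.29]]' 40
cat > go.py <<'E'
import sys
from h import *
from scipy.spatial.transform import Rotation as Q
# feeder-frame target x,y (m), TCP z -> shift in tool cm
o=np.array([.5328,.0936]);w=.0338
def rel(x,y,z,s=None):
    s=s or r.state();T=Q.from_quat(s['eef_rot']).as_matrix()
    p=np.array([o[0]+x*np.cos(w)-y*np.sin(w),o[1]+x*np.sin(w)+y*np.cos(w),z])
    return (T.T@(p-s['eef_pos'])*100).round(2)
if __name__=='__main__':
    s=r.state();T=Q.from_quat(s['eef_rot']).as_matrix()
    print(s['t'],'shift',rel(*map(float,sys.argv[1:4]),s),'yaw err',round(np.arctan2(T[1,1],T[0,1])-np.pi/2-w,3),'F',s['force'].round(1),s['gripper_width'])
E
python3 go.py .143 -.05 .2
```

```text
t: 0.52
eef_pos: [0.2973, 0.4372, 0.253]
eef_rot: [-0.017, 1.0, -0.0, -0.0]
force: [0.9, -0.2, 0.5]
gripper_width: 0.0256
grip_force: 0.0
0.5167 shift [-36.69 -40.12   5.3 ] yaw err -0.0 F [ 0.9 -0.2  0.5] 0.025616382242544953
```

```bash
python3 -m creep '[[1,-2.7,-2.9,0,0,0,0],[1,-5.4,-5.8,0,0,0,0],[1,-8.1,-8.7,0,0,0,0],[1,-10.8,-11.6,0,0,0,0],[1,-13.5,-14.5,0,0,0,0]]' >/dev/null; python3 -m creep '[[1,-2.7,-2.9,0,0,0,0],[1,-5.4,-5.8,0,0,0,0],[1,-8.1,-8.7,0,0,0,0],[1,-10.8,-11.6,0,0,0,0],[1,-13.5,-14.5,0,0,0,0]]'; python3 go.py .143 -.05 .2
```

```text
t: 1.35
eef_pos: [0.5767, 0.1559, 0.2529]
eef_rot: [-0.016, 1.0, -0.0, -0.0]
force: [-0.0, 0.4, 0.6]
gripper_width: 0.0002
grip_force: 0.0
1.35 shift [ -9.73 -11.06   5.29] yaw err -0.002 F [-0.   0.4  0.6] 0.00017812324936155116
```

```bash
python3 -m creep '[[1,-2.7,-2.9,0,0,0,0],[1,-5.4,-5.8,0,0,0,0],[1,-8,-8.7,2,0,0,0],[1,-8.7,-10,4,0,0,0],[1,-8.7,-10,4,0,0,0]]'>/dev/null;python3 -m creep '[[1,0,0,0,0,0,0],[1,0,0,0,0,0,0]]'; python3 go.py .143 -.05 .08; python3 - <<'E'
from h import *
cv2.imwrite('pics/w1.png',r.read_camera('wrist')['color'])
E
```

```text
t: 1.93
eef_pos: [0.6653, 0.0612, 0.2133]
eef_rot: [-0.016, 1.0, 0.0, -0.001]
force: [0.5, -0.1, 0.3]
gripper_width: -0.0
grip_force: 0.0
1.9333 shift [-1.18 -1.32 13.33] yaw err -0.002 F [ 0.5 -0.1  0.3] -4.30837784045253e-05
```

View pics/w1.png

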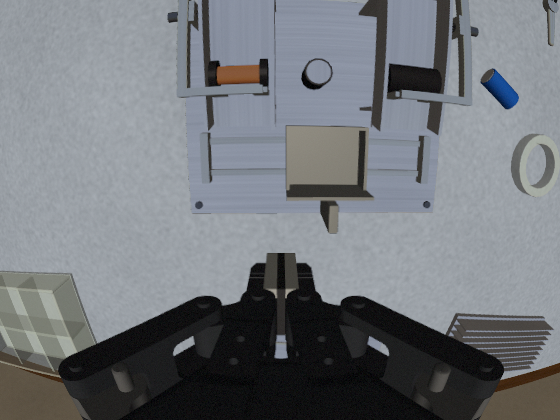

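Wrist view: the fingertips (281,262) are on the -y side of the tab (333,217). It also confirms the bobbin at (238,75) is in the right lane and the plain black capacitor at (414,78) in the left. I'll lower beside the tab.

```bash
python3 -m creep '[[1,-1.2,-1.3,2,0,0,0],[1,-1.2,-1.3,5.5,0,0,0],[1,-1.2,-1.3,9,0,0,0],[1,-1.2,-1.3,12,0,0,0],[1,-1.2,-1.3,13,0,0,0]]'>/dev/null;python3 -m creep '[[1,0,0,0,0,0,0],[1,0,0,0,0,0,0]]'; python3 go.py .143 .0515 .08
```

```text
t: 2.57
eef_pos: [0.6789, 0.0488, 0.0847]
eef_rot: [-0.017, 1.0, -0.0, 0.001]
force: [0.0, -0.0, 0.5]
gripper_width: 0.0001
grip_force: 0.0
2.5667 shift [ 0.16 10.12  0.47] yaw err -0.0 F [ 0.  -0.   0.5] 0.0001483948345036838
```

Push slowly (+y), about 1.3 cm per row, then slower near the stop.

```bash
python3 -m creep '[[1,0,1,0,0,0,0],[1,0,2,0,0,0,0],[1,0,2.7,0,0,0,0],[1,0,3.4,0,0,0,0],[1,0,4,0,0,0,0]]'|grep -E 'pos|force';python3 -m creep '[[1,0,0.7,0,0,0,0],[1,0,1.4,0,0,0,0],[1,0,2.1,0,0,0,0],[1,0,2.8,0,0,0,0],[1,0,3.5,0,0,0,0]]'|grep -E 'pos|force'; python3 go.py .143 .0515 .08
```

```text
eef_pos: [0.6776, 0.0891, 0.0843]
force: [0.8, -1.8, 1.0]
grip_force: 0.9
eef_pos: [0.6761, 0.1234, 0.0833]
force: [0.9, -2.1, 1.4]
grip_force: 0.9
3.4 shift [0.13 2.65 0.33] yaw err -0.002 F [ 0.9 -2.1  1.4] 0.00023696516322521528
```

```bash
python3 -m creep '[[1,0,0.5,0,0,0,0],[1,0,1,0,0,0,0],[1,0,1.4,0,0,0,0],[1,0,1.8,0,0,0,0],[1,0,2.2,0,0,0,0]]'|grep -E 'pos|force';python3 -m creep '[[1,0,0.2,0,0,0,0],[1,0,0.4,0,0,0,0],[1,0,0.6,0,0,0,0]]'|grep -E 'pos|force'; python3 go.py .143 .0515 .08
```

```text
eef_pos: [0.6753, 0.1451, 0.0833]
force: [0.8, -1.5, 0.7]
grip_force: 0.9
eef_pos: [0.6751, 0.1509, 0.0832]
force: [0.5, -1.9, 0.7]
grip_force: 0.8
4.0667 shift [ 0.12 -0.1   0.32] yaw err -0.002 F [ 0.5 -1.9  0.7] 0.00019666200880104568
```

```bash
for i in 1 2; do python3 -m creep '[[1,0,0.15,0,0,0,0],[1,0,0.3,0,0,0,0],[1,0,0.3,0,0,0,0]]'|grep -E 'pos|force: \['; done
```

```text
eef_pos: [0.6751, 0.1519, 0.0833]
force: [0.6, -8.3, 0.9]
eef_pos: [0.6751, 0.1523, 0.0833]
force: [0.8, -17.3, 2.2]
```

Force jumped to 17 N with no motion, so the tray is at its stop. Back off, rise and go over the pedal.

```bash
python3 -m creep '[[1,0,-1.2,0,0,0,0],[1,0,-2.5,0,0,0,0],[1,0,-2.5,-3,0,0,0],[1,0,-2.5,-7,0,0,0],[1,0,-2.5,-11,0,0,0]]'>/dev/null;python3 -m creep '[[1,0,0,-1,0,0,0],[1,0,0,-1,0,0,0]]'|grep -E 'pos|force: \['
python3 go.py -.105 .108 .2; python3 - <<'E'
from h import *
c=r.read_camera('top'); P=pts(c)
from go import o,w
R=np.array([[np.cos(w),-np.sin(w)],[np.sin(w),np.cos(w)]])
F=(P[...,:2]-o)@R; z=P[...,2]
m=(abs(F[...,0]-.137)<.009)&(z>.07)&(z<.095)&(F[...,1]>-.1)&(F[...,1]<.12)
print('tab feeder',m.sum(),np.median(F[m],0),np.median(z[m]))
cv2.imwrite('pics/t1.png',cv2.resize(c['color'][130:250,180:310],None,fx=4,fy=4,interpolation=2))
E
```

```text
eef_pos: [0.6785, 0.132, 0.2082]
force: [-0.2, -0.4, 0.1]
5.15 shift [25.21  7.4   0.62] yaw err -0.002 F [-0.2 -0.4  0.1] 0.00011904638399382309
tab feeder 0 [nan nan] nan
  return _methods._mean(a, axis=axis, dtype=dtype,
  ret = um.true_divide(
  ret = ret.dtype.type(ret / rcount)
```

View pics/t1.png

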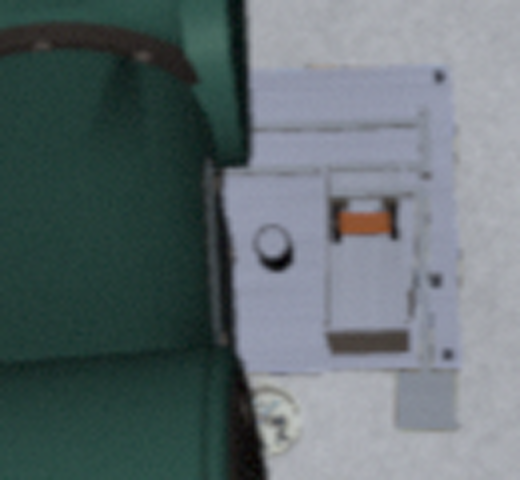

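The arm hides the left lane and tray. The tray is gone from the middle, and the spare (273,247) and bobbin are untouched. On to the pedal; the scene camera will check the tray.

```bash
python3 -m creep '[[1,3.6,1.1,0,0,0,0],[1,7.2,2.2,0,0,0,0],[1,10.8,3.3,0,0,0,0],[1,14.4,4.4,0,0,0,0],[1,18,5.5,0,0,0,0]]'>/dev/null;python3 -m creep '[[1,3.6,1,0,0,0,0],[1,7.2,1.9,0,0,0,0],[1,7.2,1.9,0,0,0,0],[1,7.2,1.9,0,0,0,0]]'|grep -E 'pos|force: \['
python3 go.py -.107 .108 .13; python3 - <<'E'
from h import *
c=r.read_camera('scene')
cv2.imwrite('pics/s1.png',cv2.resize(c['color'][100:310,225:405],None,fx=2.8,fy=2.8,interpolation=2))
E
```

```text
eef_pos: [0.4178, 0.1975, 0.2016]
force: [0.3, 0.2, -0.2]
5.95 shift [-0.48  0.03  7.16] yaw err 0.0 F [ 0.3  0.2 -0.2] 0.0001035923771234586
```

View pics/s1.png

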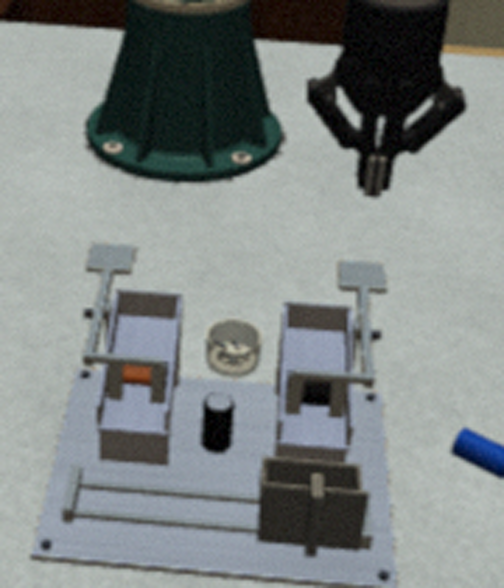

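The tray (312,500) sits under the left lane against the rail end, and the closed fingertips (373,175) are above the left pedal (360,277). Now I'll lower to just above the pedal and press, watching the force.

```bash
python3 -m creep '[[1,-0.4,0,2.5,0,0,0],[1,-0.4,0,5,0,0,0],[1,-0.4,0,6.5,0,0,0],[1,-0.4,0,7,0,0,0]]'|grep -E 'pos|force: \[';python3 -m creep '[[1,0,0,0.3,0,0,0],[1,0,0,0.6,0,0,0],[1,-0.1,0,0.9,0,0,0],[1,-0.1,0,1.2,0,0,0],[1,-0.2,0,1.5,0,0,0]]'|grep -E 'pos|force: \['
```

```text
eef_pos: [0.4253, 0.1971, 0.1305]
force: [-0.9, 0.1, 0.6]
eef_pos: [0.4276, 0.1979, 0.1187]
force: [-2.2, -0.6, 2.9]
```

```bash
python3 -m creep '[[1,-0.1,0,0.4,0,0,0],[1,-0.2,0,0.8,0,0,0],[1,-0.3,0,1.2,0,0,0],[1,-0.4,0,1.6,0,0,0],[1,-0.5,0,2,0,0,0]]'|grep -E 'pos|force: \[';python3 -m creep '[[1,-0.1,0,0.2,0,0,0],[1,-0.1,0,0.4,0,0,0],[1,-0.1,0,0.4,0,0,0],[1,-0.1,0,0.4,0,0,0]]'|grep -E 'pos|force: \['; python3 - <<'E'
from h import *
c=r.read_camera('scene')
cv2.imwrite('pics/s2.png',cv2.resize(c['color'][150:310,235:385],None,fx=3.5,fy=3.5,interpolation=2))
E
```

```text
eef_pos: [0.4321, 0.1981, 0.0978]
force: [-4.5, -0.4, 4.8]
eef_pos: [0.4332, 0.1981, 0.0947]
force: [-6.8, -0.2, 12.6]
```

View pics/s2.png

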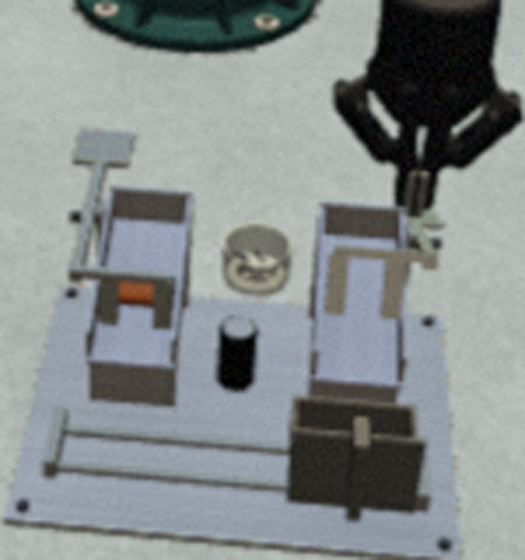

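The gate is up (368,255), the left lane is empty, and the lever is at its stop (12.6 N). I'll hold briefly, then raise slowly along the arc.

```bash
python3 -m creep '[[1,0,0,0,0,0,0],[1,0,0,0,0,0,0],[1,0,0,0,0,0,0],[1,0,0,0,0,0,0],[1,0,0,0,0,0,0]]'|grep -E 'force: \['
python3 -m creep '[[1,0.1,0,-0.5,0,0,0],[1,0.2,0,-1,0,0,0],[1,0.3,0,-1.5,0,0,0],[1,0.4,0,-2,0,0,0],[1,0.6,0,-2.5,0,0,0]]'|grep -E 'pos|force: \['
python3 -m creep '[[1,0.1,0,-0.4,0,0,0],[1,0.2,0,-0.8,0,0,0],[1,0.3,0,-1.3,0,0,0],[1,0.3,0,-3,0,0,0],[1,0.3,0,-6,0,0,0]]'|grep -E 'pos|force: \['
python3 -m creep '[[1,0,0,-3,0,0,0],[1,1,0,-5,0,0,0],[1,1,0,-5,0,0,0],[1,1,0,-5,0,0,0]]'|grep -E 't:|pos|force: \['
python3 - <<'E'
from h import *
a=r.read_camera('scene')['color'][170:310,235:375];c=r.read_camera('wrist')['color']
t=r.read_camera('top')['color'][135:250,190:305]
f=lambda x:cv2.resize(x,(390,390),interpolation=2)
cv2.imwrite('pics/s3.png',np.hstack([f(a),f(t)]))
E
```

```text
force: [-5.7, -0.2, 12.3]
eef_pos: [0.4289, 0.198, 0.1199]
force: [1.5, -1.0, 2.3]
eef_pos: [0.4222, 0.1971, 0.1777]
force: [0.3, -0.4, -0.5]
t: 9.13
eef_pos: [0.415, 0.1978, 0.2303]
eef_rot: [-0.016, 1.0, 0.0, 0.001]
force: [-0.3, 0.0, -0.4]
```

View pics/s3.png

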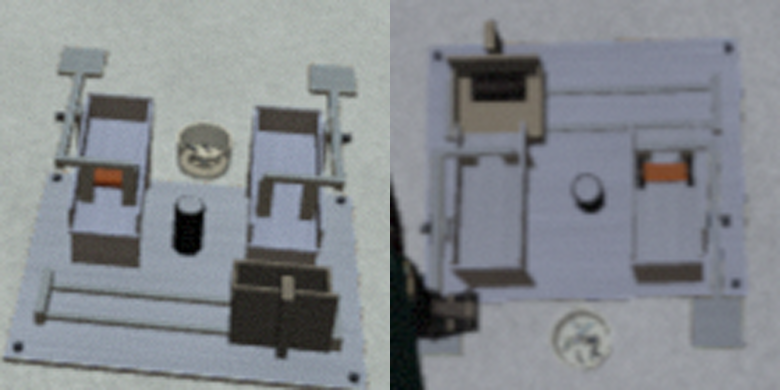

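The capacitor lies in the tray (top crop 497,85), which is still at the left stop. Both gates are shut, the bobbin is still waiting (665,172), and the arm touches nothing.

```bash
python3 -c "
from plant import r
print(r.sign_off())"
```

```text
the job is handed in; nothing more can be done
None
```

The job is handed in at about 9 s of robot time: the capacitor is in the tray at the left stop, the left gate is shut, and the bobbin is still waiting behind its own gate.

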